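# Load the tool-change rack in running order

## Task

The tool room has lined up four tool holders in the grey cups on the plywood board in the order the router will use them, first on the left as the robot sees it. Move them into the black pockets of the tool-change rack in the same running order, starting from the tool-length setter: the first holder goes in the pocket next to the red-banded setter, the last in the pocket farthest from it. Carry them upright and leave each one fully seated.

Things in the scene. Friction and masses are not known exactly. Their poses are not given: they have to be found in the camera images.
- holder_red: Loose steel tool holder, 0.3 kg: red ring and crown, a plain 12 mm flat cutter on top. Origin at its foot, z up. Going up: stud 12 mm thick to 10 mm, taper 18 to 29 mm thick to 46, flange 44 mm wide with the ring to 60, neck 34 mm thick to 66, dark nut 40 mm wide (grip here) to 89, crown narrowing to 96, cutter to 128 at most. Starts in the red-banded cup, origin 6 mm above the cup's.
- holder_blue: Loose steel tool holder, 0.3 kg: blue ring and crown, a cone-shaped V cutter 22 mm wide on top. Origin at its foot, z up. Going up: stud 12 mm thick to 10 mm, taper 18 to 29 mm thick to 46, flange 44 mm wide with the ring to 60, neck 34 mm thick to 66, dark nut 40 mm wide (grip here) to 89, crown narrowing to 96, cutter to 128 at most. Starts in the blue-banded cup, origin 6 mm above the cup's.
- holder_yellow: Loose steel tool holder, 0.3 kg: yellow ring and crown, a thin 6 mm brass-coloured drill on top. Origin at its foot, z up. Going up: stud 12 mm thick to 10 mm, taper 18 to 29 mm thick to 46, flange 44 mm wide with the ring to 60, neck 34 mm thick to 66, dark nut 40 mm wide (grip here) to 89, crown narrowing to 96, cutter to 128 at most. Starts in the yellow-banded cup, origin 6 mm above the cup's.
- holder_green: Loose steel tool holder, 0.3 kg: green ring and crown, a 15 mm round-nosed cutter on top. Origin at its foot, z up. Going up: stud 12 mm thick to 10 mm, taper 18 to 29 mm thick to 46, flange 44 mm wide with the ring to 60, neck 34 mm thick to 66, dark nut 40 mm wide (grip here) to 89, crown narrowing to 96, cutter to 128 at most. Starts in the green-banded cup, origin 6 mm above the cup's.
- cup_red: Grey cup with a red band at its rim, fixed on the plywood board; holder_red stands in it at the start. Origin at the centre of its foot; rim 52 mm above, 48 mm across. The four cups stand in a straight row 64 mm apart, in an order that changes from start to start; y points along the row to the robot's left.
- cup_blue: Grey cup with a blue band at its rim, fixed on the plywood board; holder_blue stands in it at the start. Origin at the centre of its foot; rim 52 mm above, 48 mm across. The four cups stand in a straight row 64 mm apart, in an order that changes from start to start; y points along the row to the robot's left.
- cup_yellow: Grey cup with a yellow band at its rim, fixed on the plywood board; holder_yellow stands in it at the start. Origin at the centre of its foot; rim 52 mm above, 48 mm across. The four cups stand in a straight row 64 mm apart, in an order that changes from start to start; y points along the row to the robot's left.
- cup_green: Grey cup with a green band at its rim, fixed on the plywood board; holder_green stands in it at the start. Origin at the centre of its foot; rim 52 mm above, 48 mm across. The four cups stand in a straight row 64 mm apart, in an order that changes from start to start; y points along the row to the robot's left.
- tool_rack: Fixed aluminium rack, 66 x 380 mm. Origin under its centre on the table; y along it to the robot's left. Four black pockets at y = -96, -32, 32, 96 mm, rim 66 mm up, mouth 39 mm wide, narrowing downwards so that a taper centres itself (2 mm play). A seated holder's flange rests on the rim, its origin 20 mm above the rack's and its nut 86 to 109 mm above.
- length_setter: Tool-length setter, fixed on one end of the rack (left or right, changes from start to start; a bracket with rubber buffers is at the other end): aluminium cylinder 38 mm wide, 48 mm tall, red band, steel button. Origin at the centre of its foot, at y = +160 or -160 mm of the rack, 64 mm from the nearest pocket.
Things that resemble listed ones, but are neither listed nor needed, are in the scene too. What is shaped like the holder_red but purple is not meant.

How it is judged:
By the outcome, as a careful person would: the job done as asked, in the order asked, and still so for the second after the job is handed in, with the robot touching nothing.
It also fails if it takes over 96 s, if anything falls off the work surface, if the arm or the gripper's body presses on something with over 40 N, if the wrist force passes 120 N, or if a joint passes its speed limit or range.

## Robot

A 6-joint arm with a two-finger parallel gripper is mounted at the origin on a cart in front of the work surface, level with it; the furniture and walls round the work are solid. World frame = base frame: x ahead of the robot, y to its left, z up, the work surface at z = 0. Lengths are in m, angles in rad, forces in N, time in s.
With the tool pointing down it reaches from about 0.3 to 0.85 m from the base axis. Payload 5.4 kg.
Tool frame: the origin (TCP) lies at the very end of the fingers, on their centre line; the grasp point (between the pads) lies 19 mm behind it; z points along the fingers, y is the line along which they close (so a half turn about z gives the same grasp; the last joint's range is limited). The gripper opens to 85 mm and grips with 20 to 120 N. Pads are 22 mm wide; open, the fingers measure 114 mm over their backs; the gripper's body (76 mm by 85 mm) begins 54 mm behind the grasp point. The pads swing forward as they close: fully open they stand 13 mm farther back than shut.
Start: joints at [-0.21, 0.158, 1.597, -0, 1.386, -0.21], TCP at [0.575, -0, 0.231] pointing down, gripper open.
Joint ranges: [-2.91, 2.91], [-0.94, 2.29], [0.18, 2.7], [-1.29, 4.43], [0.17, 2.64], [-3, 3]. Speed limits (rad/s): [2.57, 2.57, 3.14, 3.14, 3.14, 3.14].

## Interface

Orientations are given as a unit quaternion [w, x, y, z].
In Python, from bench import robot, vision gives the robot as it stands.
- The arm moves only by the shell command python3 -m pendant 'ROWS'. ROWS is JSON, one flat list of numbers, 7 for each row, row after row: the turn, a rotation vector about the tool's x, y, z in rad, then the shift along the tool's x, y, z in mm, then the opening, from -1 (shut) to 1 (fully open). A call has 1 to 12 rows; each row shifts and turns the commanded pose from where the row before left it, along the tool's axes as they then stand; what a row does not reach is not made up. A row lasts 1/8 s, in which the tool goes at most 62.5 mm and 10.7 degrees, less where a joint would pass 70% of its speed; a pose out of reach is approached as far as the arm can. A call is refused whole if a number of a shift passes 62.5 or a number of a turn 0.188, either way. A call with a gripper value outside its range is refused whole. The fingers move at their own pace and stop on an object; the grip force is fixed at half the most. Time passes only in rows, so rows that do not move let the fingers close. It gives the time, the measured TCP pose, the force, the opening and the grip force at its end, in the units of the state.
- robot.get_obs(): the state, without advancing time (a new reading comes with each control period).
- vision.get_image(name): name is "side" or "top" or "wrist"; returns a dict with "color" (480x640x3 uint8, red, green, blue), "camera_matrix" (3x3 intrinsics, pixels), "world_from_camera" (4x4, takes a point from camera to world coordinates). Camera axes: x right, y down, z forward; pixel columns grow to the right and rows downward; lengths in m; the calibration is good to about 2 mm. A picture is of the moment at which its call begins. There is no depth.
- robot.finish_job(): hands the job in; it is judged then, once.
Trained networks look in a picture, given as the dict that the camera call returned (one of the last four; its "shot" number tells which), for a name from the list of things; names that differ only in an ending like _2 or _b are one class to them, and where a whole thing is asked for, a point or a joint stands for the part that bears it (a point fixed in the world has none). Each returns a list of dicts, best first, with "conf" (0 to 1); they miss things now and then, are a little off and sometimes report something else, mostly with a low value. They report only what shows in the picture. A call takes as long as a camera call. They do not tell look-alikes from the thing itself.
- vision.outline_of(picture, target): "pixels" (480x640 bool, what is visible of it).
- vision.landmark_of(picture, target): "point" ([x, y, z] in m, in world coordinates, good to about 4 mm: a listed point, or the origin of a listed thing).
The state is a dict: "time": time; "q": joint angles; "qvel": joint speeds; "tau": joint torques, N m; "position": TCP position; "tcp_rot": TCP orientation; "ft_force": force on the tool from outside, world axes, zero at the start; "torque": the same for the moment, N m; "opening": opening from 0.0 (shut) to 1.0 (fully open); "grasp_force": force on a finger pad.
Only numpy, scipy, OpenCV 4.12 (cv2) and the standard library are available. Lean on these libraries where they do the work, as an engineer would, in place of code of your own. Each camera call takes 0.05 s, during which the arm holds its last target. There are 200 camera calls.

## Working session

There is one attempt and no reset: what is moved stays moved. The work goes in short steps, Python scripts to look and compute and a shell command to move; the robot and the scene stay as the last step left them, time stands still between calls to the robot, and variables do not carry over. Pictures are saved under pics/ and viewed, at most 14 in all, crops included, and the job is handed in when it is done.

```bash
mkdir -p pics; cat > h.py <<'E'
import numpy as np, cv2, json
from bench import robot, vision
def shot(cam,name=None):
    p=vision.get_image(cam)
    if name: cv2.imwrite(f'pics/{name}.png',p['color'][:,:,::-1])
    return p
def px(p,X):
    T=np.linalg.inv(p['world_from_camera']);c=T[:3,:3]@np.array(X)+T[:3,3];u=p['camera_matrix']@c;return u[:2]/u[2]
def atz(p,uv,z):
    T=np.array(p['world_from_camera']);d=T[:3,:3]@np.linalg.solve(p['camera_matrix'],[*uv,1]);return T[:3,3]+d*(z-T[2,3])/d[2]
E
python3 - <<'E'
from h import *
for c in ['top','side']:
    p=shot(c,c+'1')
    print(c,np.round(p['world_from_camera'],3).tolist())
    for n in [a+b for a in ['holder_','cup_'] for b in ['red','blue','yellow','green']]+['tool_rack','length_setter']:
        for r in vision.landmark_of(p,n)[:3]: print(n,round(r['conf'],2),np.round(r['point'],4),np.round(px(p,r['point'])))
o=robot.get_obs();print({k:np.round(v,3).tolist() for k,v in o.items()})
E
```

```text
top [[0.008, -0.992, 0.126, 0.417], [-1.0, -0.006, 0.013, 0.03], [-0.012, -0.126, -0.992, 1.104], [0.0, 0.0, 0.0, 1.0]]
holder_red 0.74 [0.4392 0.2173 0.0238] [240. 283.]
holder_red 0.57 [ 3.864e-01  3.277e-01 -2.000e-04] [197. 304.]
holder_blue 0.77 [0.4475 0.1551 0.0182] [265. 280.]
cup_red 0.41 [0.4363 0.2168 0.0181] [240. 285.]
tool_rack 0.66 [ 0.6387 -0.127   0.0017] [377. 207.]
length_setter 0.75 [0.4401 0.2203 0.0241] [238. 283.]
length_setter 0.45 [0.6545 0.0309 0.0117] [316. 199.]
side [[0.965, -0.152, 0.216, 0.341], [-0.263, -0.61, 0.747, -0.608], [0.018, -0.778, -0.628, 0.577], [0.0, 0.0, 0.0, 1.0]]
holder_red 0.58 [ 0.386   0.3286 -0.0004] [233. 188.]
holder_yellow 0.78 [0.4544 0.0269 0.0197] [287. 257.]
cup_red 0.63 [0.4434 0.2189 0.0117] [264. 206.]
cup_blue 0.66 [0.4453 0.1531 0.0117] [270. 223.]
cup_yellow 0.7 [0.4549 0.0264 0.014 ] [287. 260.]
cup_green 0.54 [0.4537 0.0904 0.0131] [280. 240.]
tool_rack 0.85 [ 0.637  -0.1307  0.0029] [409. 306.]
{'time': 1.1, 'q': [-0.21, 0.158, 1.597, 0.0, 1.386, -0.21], 'qvel': [-0.0, 0.001, 0.0, 0.002, 0.001, 0.0], 'tau': [0.002, -39.601, -33.171, -0.0, 0.0, 0.0], 'position': [0.575, -0.0, 0.231], 'tcp_rot': [-0.0, 0.707, 0.707, 0.0], 'ft_force': [-0.194, -0.8, 0.105], 'torque': [0.002, 0.026, -0.017], 'grasp_force': 0.0, 'opening': 0.996}
```

View pictures.

View pics/top1.png

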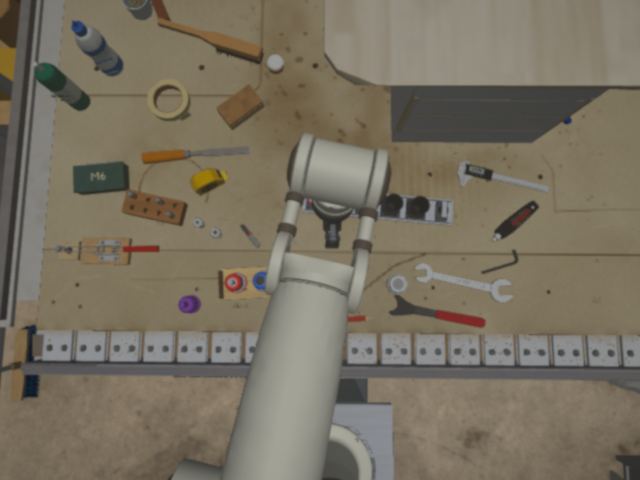

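View pics/side1.png

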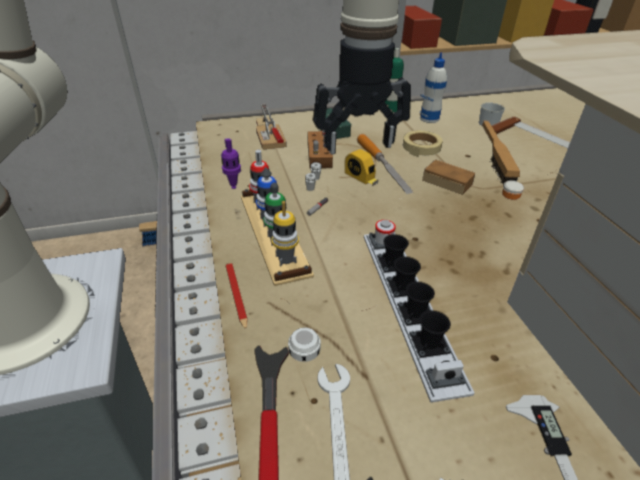

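The arm hides part of both rows. The cup order from the left is red, blue, green, yellow, at pixels (260,165) to (285,225) in the side view. The setter is at the left end, at (385,230), and the purple holder at (230,165) is a decoy. I'll move over the cups to uncover the rack.

```bash
python3 -m pendant '[0,0,0,30,-30,-15,1, 0,0,0,30,-30,-15,1, 0,0,0,30,-30,-15,1, 0,0,0,30,-35,-15,1, 0,0,0,0,0,0,1, 0,0,0,0,0,0,1]'
python3 - <<'E'
from h import *
for c in ['wrist','top','side']:
    p=shot(c,c+'2')
    for n in ([a+b for a in ['cup_','holder_'] for b in ['red','blue','yellow','green']] if c!='top' else [])+['tool_rack','length_setter']:
        for r in vision.landmark_of(p,n)[:2]: print(c,n,round(r['conf'],2),np.round(r['point'],4),np.round(px(p,r['point'])))
    if c=='top':
        for z in (0,.2,.3,.4): print(z,np.round(atz(p,(430,85),z),3),np.round(atz(p,(430,140),z),3))
E
```

```text
time: 1.85
position: [0.4502, 0.1198, 0.2912]
tcp_rot: [0.0, 0.707, 0.707, 0.0]
ft_force: [-0.6, 0.1, -0.3]
opening: 1.0
grasp_force: 0.0
wrist cup_yellow 0.74 [0.4576 0.0251 0.0183] [325. 266.]
wrist cup_green 0.55 [0.447  0.0877 0.0166] [316. 216.]
wrist holder_red 0.91 [0.4406 0.2223 0.0211] [310.  91.]
wrist holder_blue 0.86 [0.4439 0.1485 0.0206] [313. 163.]
wrist holder_yellow 0.6 [0.4546 0.0254 0.0203] [322. 266.]
wrist holder_green 0.81 [0.4487 0.0896 0.0211] [317. 215.]
wrist holder_green 0.22 [0.4561 0.0258 0.0183] [324. 266.]
wrist length_setter 0.75 [0.6504 0.0297 0.0156] [484. 262.]
wrist length_setter 0.48 [0.452  0.0258 0.0231] [320. 267.]
top tool_rack 0.6 [ 0.6403 -0.1263  0.004 ] [377. 206.]
top length_setter 0.89 [0.6537 0.0315 0.0114] [315. 200.]
0 [ 0.97  -0.272  0.   ] [ 0.818 -0.268  0.   ]
0.2 [ 0.87  -0.218  0.2  ] [ 0.745 -0.214  0.2  ]
0.3 [ 0.819 -0.19   0.3  ] [ 0.709 -0.187  0.3  ]
0.4 [ 0.769 -0.163  0.4  ] [ 0.672 -0.16   0.4  ]
side cup_red 0.56 [0.4402 0.2181 0.0117] [263. 206.]
side cup_blue 0.52 [0.4445 0.1528 0.0125] [270. 223.]
side cup_yellow 0.89 [0.456  0.0266 0.0144] [288. 259.]
side cup_green 0.55 [0.4487 0.0874 0.0126] [278. 241.]
side holder_yellow 0.59 [0.4515 0.0275 0.0245] [285. 255.]
side tool_rack 0.67 [ 0.6343 -0.1291  0.003 ] [407. 305.]
side length_setter 0.7 [0.6505 0.0325 0.0161] [383. 241.]
```

```bash
python3 - <<'E'
import cv2
a=cv2.imread('pics/top2.png')[150:260,290:470];cv2.imwrite('pics/rack2.png',cv2.resize(a,None,fx=4.4,fy=4.4,interpolation=cv2.INTER_CUBIC))
E
```

```text
(no output)
```

View pics/rack2.png

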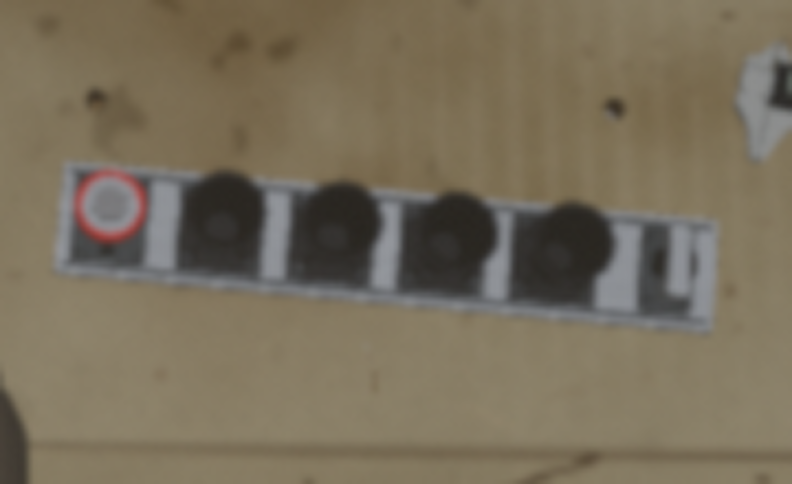

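View pics/wrist2.png

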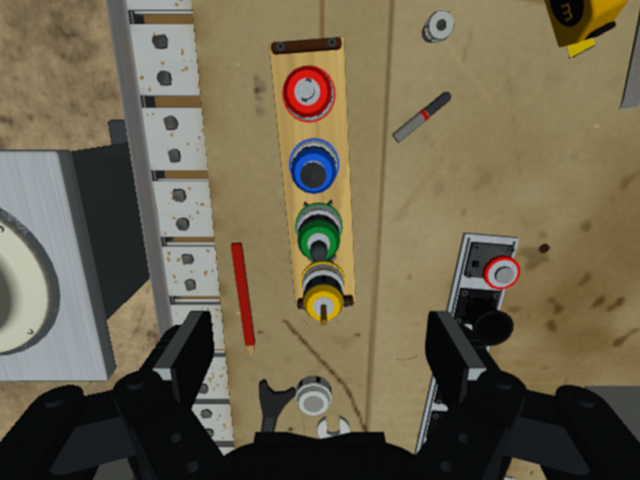

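```bash
python3 - <<'E'
from h import *
p=shot('top'); f=lambda u,v:(290+(u+.5)/4.4-.5,150+(v+.5)/4.4-.5)
P=np.array([atz(p,f(*c),.066)[:2] for c in [(225,212),(342,222),(457,233),(573,243)]])
print('rims',P.round(4).tolist(),'mean',P.mean(0),'yaw',-np.polyfit(P[:,1],P[:,0],1)[0])
print('setter',atz(p,f(111,206),.048),atz(p,f(111,206),.055))
for z in(0,.012):
    C=np.array([atz(p,f(*c),z)[:2] for c in [(68,163),(717,220),(711,330),(57,272)]]);print('base',z,C.mean(0).round(4),'L',np.linalg.norm(C[0]-C[1]),'W',np.linalg.norm(C[0]-C[3]),'yaw',np.arctan2(*( (C[0]-C[1])*[-1,1])))
w=shot('wrist')
R=np.array([atz(w,c,.0715)[:2] for c in [(309,93),(314,166)]]);print('rings',R.round(4).tolist())
M=[]
for c in ('side','side','wrist','wrist'):
    q=shot(c)
    for i,n in enumerate(['red','blue','green','yellow']):
        for k in('cup_','holder_'):
            for r in vision.landmark_of(q,k+n)[:1]:
                if r['conf']>.5:M.append([i,*r['point'][:2]])
M=np.array(M); s=1.5-M[:,0]
u=M[:,1:]
print(len(M)); a=np.polyfit(s,u[:,0],1);b=np.polyfit(s,u[:,1],1);print(a,b,'yaw',np.arctan2(-a[0],b[0]))
for i in range(4): print(i,np.median(u[M[:,0]==i],0).round(4),a[0]*(1.5-i)+a[1],b[0]*(1.5-i)+b[1])
E
```

```text
rims [[0.6471, -0.0304], [0.6418, -0.0948], [0.636, -0.158], [0.6307, -0.2215]] mean [ 0.63891181 -0.12617251] yaw -0.08625202947229448
setter [0.65419635 0.03266237 0.048     ] [0.65262156 0.0326447  0.055     ]
base 0 [ 0.642  -0.1289] L 0.38155329899721546 W 0.06560707011687286 yaw -0.08454725851561735
base 0.012 [ 0.6395 -0.1272] L 0.3774062161549211 W 0.06489399030461612 yaw -0.0845472585156175
rings [[0.4409, 0.2185], [0.4452, 0.1527]]
21
[-0.0111155   0.44089832] [0.07673035 0.135577  ] yaw 0.14386359719983527
0 [0.439 0.22 ] 0.4242250798722046 0.25067252396166134
1 [0.4438 0.1526] 0.4353405750798723 0.1739421725239616
2 [0.4492 0.0889] 0.4464560702875399 0.0972118210862619
3 [0.4552 0.0268] 0.4575715654952076 0.020481469648562192
```

The rack runs through (0.639, −0.127) with yaw −0.085, and its pocket pitch measures 63.8 mm. The cup row pitch is also right. I'll grasp red first.

```bash
python3 -m pendant '[0,0,0,50,-6,30,1, 0,0,0,47.7,-5.4,30,1, 0,0,0,0,0,50,1, 0,0,0,0,0,50,1, 0,0,0,0,0,30,1, 0,0,0,0,0,20,1, 0,0,0,0,0,0,1, 0,0,0,0,0,0,1]'
python3 - <<'E'
from h import *
shot('wrist','w3');shot('side','s3')
E
```

```text
time: 6.0
position: [0.4394, 0.2178, 0.0823]
tcp_rot: [0.0, 0.707, 0.707, 0.001]
ft_force: [-0.2, -0.6, -0.1]
opening: 0.997
grasp_force: 0.0
```

View pics/w3.png

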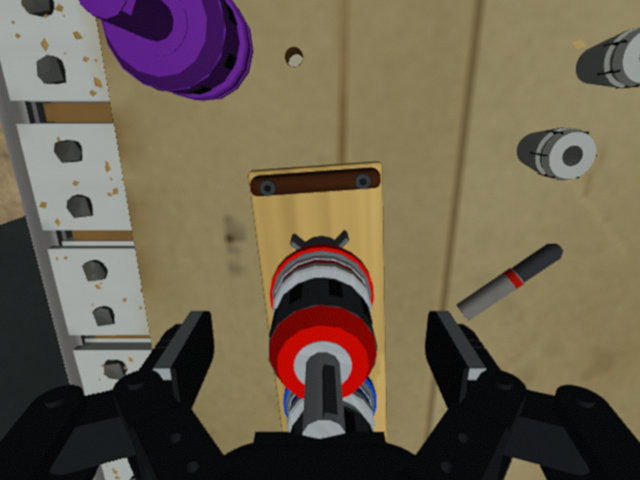

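Red sits centred between the fingers, with its crown at (323,350). I'll close and lift.

```bash
python3 -m pendant '[0,0,0,0,0,0,-1, 0,0,0,0,0,0,-1, 0,0,0,0,0,0,-1, 0,0,0,0,0,0,-1, 0,0,0,0,0,0,-1, 0,0,0,0,0,0,-1]'
python3 -m pendant '[0,0,0,0,0,-10,-1, 0,0,0,0,0,-30,-1, 0,0,0,0,0,-50,-1, 0,0,0,0,0,-50,-1, 0,0,0,0,0,-20,-1, 0,0,0,0,0,0,-1, 0,0,0,0,0,0,-1]'
python3 - <<'E'
from h import *
shot('wrist','w4');shot('side','s4')
a=cv2.imread('pics/s4.png')[60:320,160:460];b=cv2.imread('pics/w4.png')
cv2.imwrite('pics/c4.png',np.hstack([cv2.resize(a,(400,347)),cv2.resize(b,(400,347))]))
E
```

```text
time: 6.85
position: [0.4394, 0.2178, 0.082]
tcp_rot: [0.0, 0.707, 0.707, 0.001]
ft_force: [1.1, 0.6, 4.2]
opening: 0.441
grasp_force: 60.3
time: 7.72
position: [0.4372, 0.2175, 0.2393]
tcp_rot: [-0.001, 0.707, 0.707, -0.002]
ft_force: [0.4, -0.3, -2.8]
opening: 0.445
grasp_force: 61.7
```

View pics/c4.png

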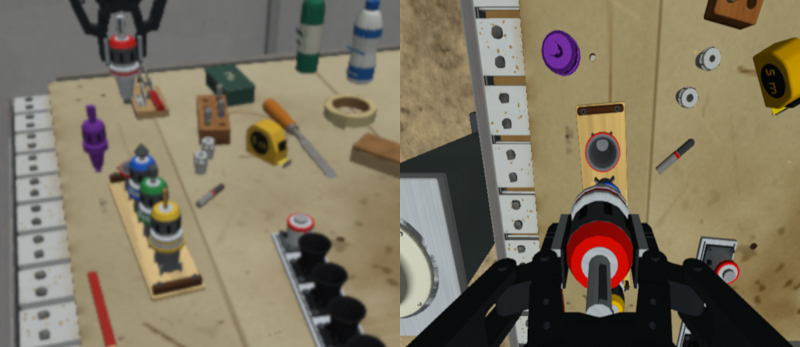

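Red is held upright, and its cup is empty at (602,152) in the right half. I'll carry it over the pocket next to the setter.

```bash
python3 -m pendant '[0,0,0,-20,17,0,-1, 0,0,0,-40,34,0,-1, 0,0,0,-43,36,0,-1, 0,0,0,-43,36,0,-1, 0,0,0,-43,36,0,-1, 0,0,0,-40,34,0,-1, 0,0,0,-20,16,0,-1, 0,0,0,0,0,0,-1, 0,0,0,0,0,0,-1, 0,0,0,0,0,0,-1]'
python3 - <<'E'
from h import *
o=robot.get_obs();print(o['position'],o['qvel'].round(3))
shot('side','s5');shot('wrist','w5')
a=cv2.imread('pics/s5.png')[100:400,260:520];b=cv2.imread('pics/w5.png')
cv2.imwrite('pics/c5.png',np.hstack([cv2.resize(a,(350,404)),cv2.resize(b,(450,404))]))
E
```

```text
time: 9.07
position: [0.6469, -0.0302, 0.241]
tcp_rot: [-0.0, 0.707, 0.708, -0.0]
ft_force: [-0.2, 0.1, -3.4]
opening: 0.443
grasp_force: 61.7
[ 0.64694985 -0.0302229   0.24095971] [ 0.001 -0.003 -0.005 -0.003 -0.001 -0.   ]
```

View pics/c5.png

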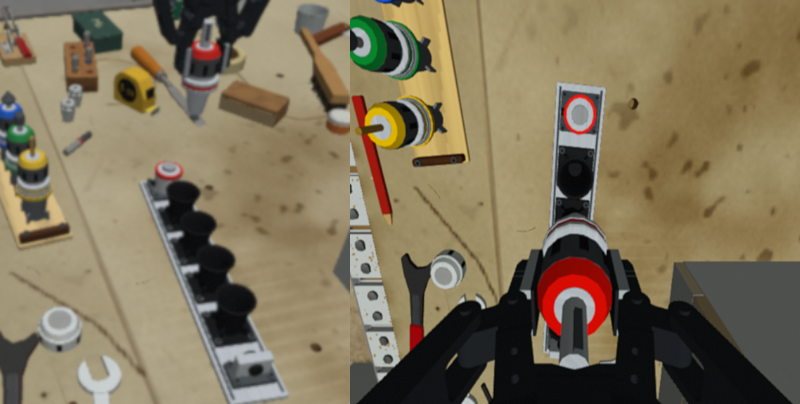

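```bash
python3 - <<'E'
from h import *
w=shot('wrist');g=cv2.cvtColor(w['color'],cv2.COLOR_RGB2GRAY)
f=lambda u,v:((u-350)*640/450,v*480/404)
print(atz(w,f(574,172),.066),px(w,[.6471,-.0313,.066]),f(574,172),px(w,[.6471,-.0313,.018]))
for r in vision.landmark_of(w,'length_setter')[:1]+vision.landmark_of(w,'tool_rack')[:1]: print(r['point'],r['conf'])
cv2.imwrite('pics/c6.png',cv2.resize(w['color'][80:280,230:430,::-1],(500,500)))
E
```

```text
[ 0.64689206 -0.02481219  0.066     ] [318.802083  211.5388622] (318.5777777777778, 204.35643564356437) [318.83546047 199.34883701]
[0.6505, 0.0291, 0.0176] 0.7
```

View pics/c6.png

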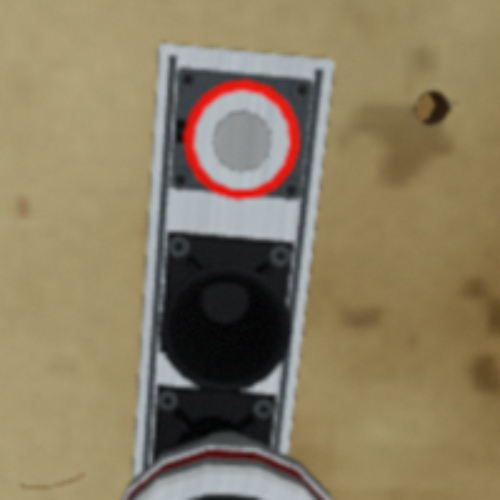

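The pocket rim centre is at about (225,324) in the crop, within 2 mm of the estimate. I'll lower red.

```bash
python3 -m pendant '[0,0,0,0,0,30,-1, 0,0,0,0,0,50,-1, 0,0,0,0,0,25,-1, 0,0,0,0,0,15,-1, 0,0,0,0,0,15,-1, 0,0,0,0,0,10,-1, 0,0,0,0,0,5,-1, 0,0,0,0,0,0,-1, 0,0,0,0,0,0,-1]'
```

```text
time: 10.45
position: [0.6481, -0.0315, 0.0921]
tcp_rot: [0.001, 0.707, 0.707, 0.0]
ft_force: [0.1, 1.3, -2.0]
opening: 0.447
grasp_force: 61.6
```

```bash
python3 -m pendant '[0,0,0,0,0,3,-1, 0,0,0,0,0,3,-1, 0,0,0,0,0,1.5,-1, 0,0,0,0,0,0,-1, 0,0,0,0,0,0,-1]'
```

```text
time: 11.08
position: [0.6477, -0.0313, 0.0839]
tcp_rot: [0.0, 0.707, 0.707, 0.0]
ft_force: [-0.9, -0.2, -2.0]
opening: 0.448
grasp_force: 61.6
```

```bash
python3 -m pendant '[0,0,0,0,0,1,-1, 0,0,0,0,0,0.5,-1, 0,0,0,0,0,0,-1]'
python3 -m pendant '[0,0,0,0,0,0,0.3, 0,0,0,0,0,0,1, 0,0,0,0,0,0,1, 0,0,0,0,0,0,1, 0,0,0,0,0,0,1]'
python3 -m pendant '[0,0,0,0,0,-30,1, 0,0,0,0,0,-50,1, 0,0,0,0,0,-50,1, 0,0,0,0,0,-30,1, 0,0,0,0,0,0,1, 0,0,0,0,0,0,1]'
python3 - <<'E'
from h import *
shot('side','s7');w=shot('wrist','w7')
a=cv2.imread('pics/s7.png')[150:400,300:500];b=cv2.imread('pics/w7.png')
cv2.imwrite('pics/c7.png',np.hstack([cv2.resize(a,(340,425)),cv2.resize(b,(460,425))]))
E
```

```text
time: 11.45
position: [0.6475, -0.0313, 0.0822]
tcp_rot: [-0.0, 0.707, 0.707, -0.0]
ft_force: [0.7, 0.6, -2.4]
opening: 0.448
grasp_force: 61.6
time: 12.08
position: [0.6476, -0.0313, 0.0824]
tcp_rot: [0.0, 0.707, 0.707, 0.0]
ft_force: [0.3, -0.0, -0.5]
opening: 1.001
grasp_force: 0.0
time: 12.82
position: [0.6469, -0.0312, 0.2408]
tcp_rot: [-0.001, 0.707, 0.707, -0.001]
ft_force: [-0.3, -0.1, -1.4]
opening: 0.998
grasp_force: 0.0
```

View pics/c7.png

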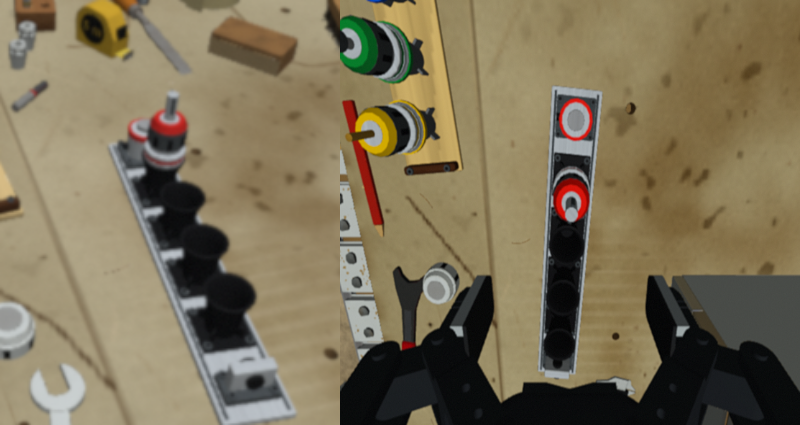

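Red is seated upright in the pocket next to the setter, at (165,145) in the left half. Blue is next.

```bash
python3 -m pendant '[0,0,0,19,-20,0,1, 0,0,0,42,-45,0,1, 0,0,0,45,-50,0,1, 0,0,0,45,-50,0,1, 0,0,0,34,-38,0,1, 0,0,0,0,0,0,1, 0,0,0,0,0,0,1]'
python3 -m pendant '[0,0,0,0,0,20,1, 0,0,0,0,0,50,1, 0,0,0,0,0,50,1, 0,0,0,0,0,30,1, 0,0,0,0,0,9,1, 0,0,0,0,0,0,1, 0,0,0,0,0,0,1]'
```

```text
time: 13.8
position: [0.4517, 0.147, 0.2416]
tcp_rot: [-0.0, 0.707, 0.707, -0.0]
ft_force: [1.0, 0.0, 1.0]
opening: 0.999
grasp_force: 0.0
time: 14.68
position: [0.4533, 0.1472, 0.0849]
tcp_rot: [0.001, 0.707, 0.707, 0.001]
ft_force: [0.3, -0.2, -0.0]
opening: 1.002
grasp_force: 0.0
```

The tool fell short because two rows passed the 62.5 mm limit. I'll correct that and then grip.

```bash
python3 -m pendant '[0,0,0,6.5,-9,0,1, 0,0,0,0,0,2.5,1, 0,0,0,0,0,0,1, 0,0,0,0,0,0,1]'
python3 - <<'E'
from h import *
shot('wrist','w8')
E
```

```text
time: 15.18
position: [0.4428, 0.1538, 0.0809]
tcp_rot: [0.0, 0.707, 0.707, 0.0]
ft_force: [-0.0, -0.1, 0.5]
opening: 0.999
grasp_force: 0.0
```

View pics/w8.png

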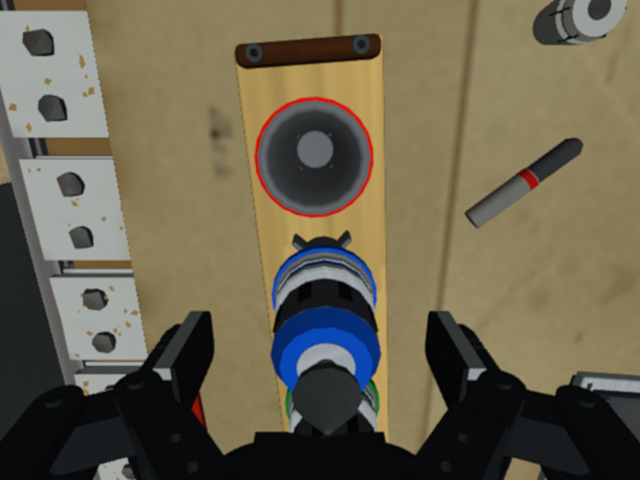

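Blue is centred at (326,345). I'll grip and lift.

```bash
python3 -m pendant '[0,0,0,0,0,0,-1, 0,0,0,0,0,0,-1, 0,0,0,0,0,0,-1, 0,0,0,0,0,0,-1, 0,0,0,0,0,0,-1, 0,0,0,0,0,-10,-1, 0,0,0,0,0,-30,-1, 0,0,0,0,0,-50,-1, 0,0,0,0,0,-50,-1, 0,0,0,0,0,-20,-1, 0,0,0,0,0,0,-1, 0,0,0,0,0,0,-1]'
```

```text
time: 16.73
position: [0.4412, 0.1537, 0.2388]
tcp_rot: [-0.001, 0.707, 0.707, -0.002]
ft_force: [0.0, -0.5, -2.4]
opening: 0.445
grasp_force: 61.7
```

```bash
python3 -m pendant '[0,0,0,-20,16,0,-1, 0,0,0,-40,32,0,-1, 0,0,0,-43,35,0,-1, 0,0,0,-43,35,0,-1, 0,0,0,-43,35,0,-1, 0,0,0,-40,32,0,-1, 0,0,0,-19,15,0,-1, 0,0,0,0,0,0,-1, 0,0,0,0,0,0,-1, 0,0,0,0,0,0,-1]'
```

```text
time: 17.98
position: [0.642, -0.0931, 0.2402]
tcp_rot: [-0.001, 0.707, 0.707, -0.0]
ft_force: [-0.5, 0.0, -1.7]
opening: 0.445
grasp_force: 61.6
```

```bash
python3 -m pendant '[0,0,0,-1,0,30,-1, 0,0,0,0,0,50,-1, 0,0,0,0,0,25,-1, 0,0,0,0,0,15,-1, 0,0,0,0,0,15,-1, 0,0,0,0,0,10,-1, 0,0,0,0,0,6,-1, 0,0,0,0,0,4,-1, 0,0,0,0,0,2,-1, 0,0,0,0,0,0,-1, 0,0,0,0,0,0,-1]'
```

```text
time: 19.35
position: [0.6428, -0.0952, 0.0841]
tcp_rot: [0.0, 0.707, 0.707, 0.0]
ft_force: [-0.0, -0.6, -2.2]
opening: 0.447
grasp_force: 61.7
```

```bash
python3 -m pendant '[0,0,0,0,0,2,-1, 0,0,0,0,0,1.5,-1, 0,0,0,0,0,0,-1]'
python3 -m pendant '[0,0,0,0,0,0,0.3, 0,0,0,0,0,0,1, 0,0,0,0,0,0,1, 0,0,0,0,0,0,1, 0,0,0,0,0,0,1, 0,0,0,0,0,-30,1, 0,0,0,0,0,-50,1, 0,0,0,0,0,-50,1, 0,0,0,0,0,-30,1, 0,0,0,0,0,0,1, 0,0,0,0,0,0,1]'
```

```text
time: 19.73
position: [0.6425, -0.0951, 0.0804]
tcp_rot: [-0.0, 0.707, 0.707, -0.0]
ft_force: [-2.8, 1.2, 1.6]
opening: 0.443
grasp_force: 61.7
time: 21.1
position: [0.642, -0.095, 0.2387]
tcp_rot: [-0.001, 0.707, 0.707, -0.001]
ft_force: [0.2, -0.1, -0.2]
opening: 0.999
grasp_force: 0.0
```

Blue is down, with contact felt. Green is next.

```bash
python3 -m pendant '[0,0,0,18,-19,0,1, 0,0,0,41,-43,0,1, 0,0,0,41,-43,0,1, 0,0,0,41,-43,0,1, 0,0,0,34,-34.5,0,1, 0,0,0,10,-10,0,1, 0,0,0,0,0,0,1, 0,0,0,0,0,0,1, 0,0,0,0,0,0,1]'
python3 -m pendant '[0,0,0,0,0,20,1, 0,0,0,0,0,50,1, 0,0,0,0,0,50,1, 0,0,0,0,0,30,1, 0,0,0,0,0,8,1, 0,0,0,0,0,0,1, 0,0,0,0,0,0,1]'
python3 - <<'E'
from h import *
shot('wrist','w9');shot('side','s9')
a=cv2.imread('pics/s9.png')[150:400,300:500];b=cv2.imread('pics/w9.png')
cv2.imwrite('pics/c9.png',np.hstack([cv2.resize(a,(340,425)),cv2.resize(b,(460,425))]))
E
```

```text
time: 22.22
position: [0.4508, 0.089, 0.2401]
tcp_rot: [-0.0, 0.708, 0.707, -0.0]
ft_force: [-0.3, -0.1, 0.1]
opening: 0.998
grasp_force: 0.0
time: 23.1
position: [0.4517, 0.0896, 0.0839]
tcp_rot: [0.001, 0.707, 0.707, 0.001]
ft_force: [0.2, -0.8, 0.6]
opening: 1.0
grasp_force: 0.0
```

View pics/c9.png

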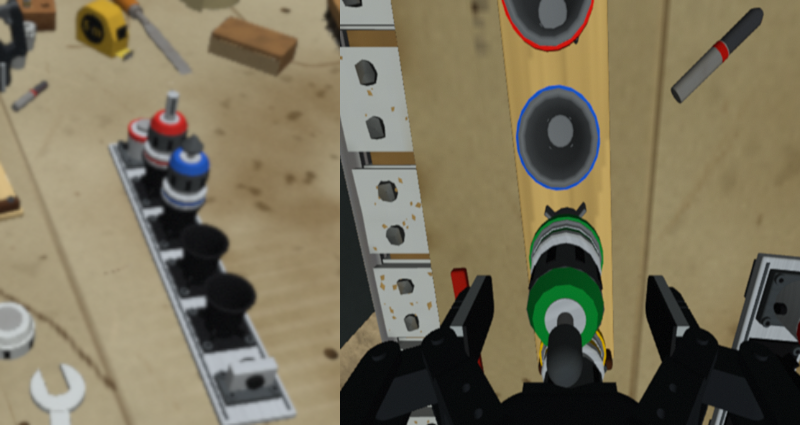

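Blue is seated at (185,180). Green is within about 2 mm of centre. I'll trim, grip and lift.

```bash
python3 -m pendant '[0,0,0,0,-2,2,1, 0,0,0,0,0,0,-1, 0,0,0,0,0,0,-1, 0,0,0,0,0,0,-1, 0,0,0,0,0,0,-1, 0,0,0,0,0,0,-1, 0,0,0,0,0,-30,-1, 0,0,0,0,0,-50,-1, 0,0,0,0,0,-50,-1, 0,0,0,0,0,-30,-1, 0,0,0,0,0,0,-1, 0,0,0,0,0,0,-1]'
```

```text
time: 24.7
position: [0.4469, 0.0899, 0.2379]
tcp_rot: [-0.002, 0.707, 0.707, -0.001]
ft_force: [-0.0, -0.4, -2.9]
opening: 0.442
grasp_force: 62.6
```

```bash
python3 -m pendant '[0,0,0,-20,15,0,-1, 0,0,0,-40,30,0,-1, 0,0,0,-43,33,0,-1, 0,0,0,-43,33,0,-1, 0,0,0,-43,33,0,-1, 0,0,0,-40,30,0,-1, 0,0,0,-20,14.5,0,-1, 0,0,0,0,0,0,-1, 0,0,0,0,0,0,-1, 0,0,0,0,0,0,-1]'
```

```text
time: 25.95
position: [0.636, -0.1581, 0.2395]
tcp_rot: [-0.001, 0.707, 0.707, -0.0]
ft_force: [-0.2, -0.2, -2.2]
opening: 0.445
grasp_force: 62.5
```

```bash
python3 -m pendant '[0,0,0,0,0,30,-1, 0,0,0,0,0,50,-1, 0,0,0,0,0,25,-1, 0,0,0,0,0,15,-1, 0,0,0,0,0,15,-1, 0,0,0,0,0,10,-1, 0,0,0,0,0,6,-1, 0,0,0,0,0,4,-1, 0,0,0,0,0,2,-1, 0,0,0,0,0,0,-1, 0,0,0,0,0,0,-1]'
```

```text
time: 27.32
position: [0.6369, -0.1593, 0.0837]
tcp_rot: [0.0, 0.707, 0.707, 0.0]
ft_force: [0.3, -0.6, -2.6]
opening: 0.444
grasp_force: 62.5
```

```bash
python3 -m pendant '[0,0,0,0,0,2,-1, 0,0,0,0,0,1.5,-1, 0,0,0,0,0,0,-1]'
python3 -m pendant '[0,0,0,0,0,0,0.3, 0,0,0,0,0,0,1, 0,0,0,0,0,0,1, 0,0,0,0,0,0,1, 0,0,0,0,0,0,1, 0,0,0,0,0,-30,1, 0,0,0,0,0,-50,1, 0,0,0,0,0,-50,1, 0,0,0,0,0,-30,1, 0,0,0,0,0,0,1, 0,0,0,0,0,0,1]'
```

```text
time: 27.7
position: [0.6367, -0.1592, 0.0799]
tcp_rot: [0.0, 0.707, 0.707, 0.0]
ft_force: [0.5, 0.3, -1.7]
opening: 0.449
grasp_force: 62.5
time: 29.08
position: [0.6361, -0.1589, 0.2382]
tcp_rot: [-0.001, 0.707, 0.707, -0.0]
ft_force: [0.5, -0.8, -0.6]
opening: 1.005
grasp_force: 0.0
```

```bash
python3 -m pendant '[0,0,0,18,-18,0,1, 0,0,0,41,-41,0,1, 0,0,0,41,-41,0,1, 0,0,0,41,-41,0,1, 0,0,0,34,-33,0,1, 0,0,0,10,-9,0,1, 0,0,0,0,0,0,1, 0,0,0,0,0,0,1, 0,0,0,0,0,0,1]'
python3 -m pendant '[0,0,0,0,0,20,1, 0,0,0,0,0,50,1, 0,0,0,0,0,50,1, 0,0,0,0,0,30,1, 0,0,0,0,0,8,1, 0,0,0,0,0,0,1, 0,0,0,0,0,0,1]'
python3 - <<'E'
from h import *
shot('wrist','w10');shot('side','s10')
a=cv2.imread('pics/s10.png')[150:400,300:500];b=cv2.imread('pics/w10.png')
cv2.imwrite('pics/c10.png',np.hstack([cv2.resize(a,(340,425)),cv2.resize(b,(460,425))]))
E
```

```text
time: 30.2
position: [0.4543, 0.025, 0.2396]
tcp_rot: [-0.0, 0.708, 0.707, -0.0]
ft_force: [-0.5, -0.1, -0.7]
opening: 0.997
grasp_force: 0.0
time: 31.08
position: [0.4552, 0.0254, 0.0834]
tcp_rot: [0.001, 0.707, 0.707, 0.001]
ft_force: [0.1, -0.1, -0.3]
opening: 0.998
grasp_force: 0.0
```

View pics/c10.png

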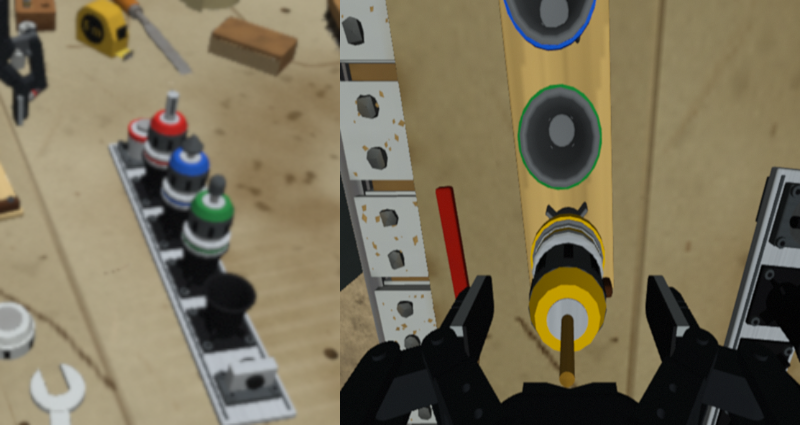

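Green is in the third pocket at (207,215). Yellow is centred at (568,300). I'll grip and lift.

```bash
python3 -m pendant '[0,0,0,0,-0.5,2,1, 0,0,0,0,0,0,-1, 0,0,0,0,0,0,-1, 0,0,0,0,0,0,-1, 0,0,0,0,0,0,-1, 0,0,0,0,0,0,-1, 0,0,0,0,0,-30,-1, 0,0,0,0,0,-50,-1, 0,0,0,0,0,-50,-1, 0,0,0,0,0,-30,-1, 0,0,0,0,0,0,-1, 0,0,0,0,0,0,-1]'
```

```text
time: 32.67
position: [0.4519, 0.0261, 0.2372]
tcp_rot: [-0.002, 0.707, 0.707, -0.001]
ft_force: [-0.4, -1.1, -3.8]
opening: 0.445
grasp_force: 62.8
```

```bash
python3 -m pendant '[0,0,0,-20,14,0,-1, 0,0,0,-40,29,0,-1, 0,0,0,-43,31,0,-1, 0,0,0,-43,31,0,-1, 0,0,0,-43,31,0,-1, 0,0,0,-40,29,0,-1, 0,0,0,-20,13.5,0,-1, 0,0,0,0,0,0,-1, 0,0,0,0,0,0,-1, 0,0,0,0,0,0,-1]'
```

```text
time: 33.92
position: [0.6311, -0.2221, 0.239]
tcp_rot: [-0.001, 0.707, 0.707, -0.0]
ft_force: [0.4, 0.5, -3.2]
opening: 0.439
grasp_force: 62.8
```

```bash
python3 -m pendant '[0,0,0,0,0,30,-1, 0,0,0,0,0,50,-1, 0,0,0,0,0,25,-1, 0,0,0,0,0,15,-1, 0,0,0,0,0,15,-1, 0,0,0,0,0,10,-1, 0,0,0,0,0,6,-1, 0,0,0,0,0,4,-1, 0,0,0,0,0,2,-1, 0,0,0,0,0,0,-1, 0,0,0,0,0,0,-1]'
```

```text
time: 35.3
position: [0.6319, -0.2233, 0.0832]
tcp_rot: [0.0, 0.707, 0.707, 0.0]
ft_force: [-0.6, 0.4, -2.8]
opening: 0.447
grasp_force: 62.8
```

```bash
python3 -m pendant '[0,0,0,0,0,2,-1, 0,0,0,0,0,1.5,-1, 0,0,0,0,0,0,-1]'
python3 -m pendant '[0,0,0,0,0,0,0.3, 0,0,0,0,0,0,1, 0,0,0,0,0,0,1, 0,0,0,0,0,0,1, 0,0,0,0,0,0,1, 0,0,0,0,0,-30,1, 0,0,0,0,0,-50,1, 0,0,0,0,0,-50,1, 0,0,0,0,0,-30,1, 0,0,0,30,-50,0,1, 0,0,0,30,-50,0,1, 0,0,0,30,-50,0,1]'
python3 - <<'E'
from h import *
p=shot('side','s11')
cv2.imwrite('pics/c11.png',cv2.resize(p['color'][180:400,340:500,::-1],(436,600),interpolation=cv2.INTER_CUBIC))
for q in (p,shot('top')):
  for i,n in enumerate(['red','blue','green','yellow']):
    for r in vision.landmark_of(q,'holder_'+n)[:1]: print(n,r['conf'],r['point'])
    t=(96-64*i)/1000; print(n,'expected',.639+.0848*t,-.127+.9964*t,.02)
E
```

```text
time: 35.67
position: [0.6315, -0.2231, 0.0793]
tcp_rot: [-0.0, 0.707, 0.707, -0.0]
ft_force: [-1.6, 1.2, -1.9]
opening: 0.449
grasp_force: 62.9
time: 37.17
position: [0.4802, -0.1324, 0.2393]
tcp_rot: [0.0, 0.707, 0.707, 0.0]
ft_force: [0.8, -0.3, 0.5]
opening: 1.002
grasp_force: 0.0
red 0.72 [0.6459, -0.0317, 0.0195]
red expected 0.6471408 -0.0313456 0.02
blue 0.56 [0.6429, -0.093, 0.0198]
blue expected 0.6417136 -0.09511520000000001 0.02
green 0.63 [0.6357, -0.158, 0.0172]
green expected 0.6362864 -0.1588848 0.02
yellow 0.97 [0.6293, -0.2243, 0.0234]
yellow expected 0.6308592000000001 -0.2226544 0.02
red 0.83 [0.3863, 0.3293, -0.0014]
red expected 0.6471408 -0.0313456 0.02
blue 0.77 [0.6469, -0.0953, 0.0192]
blue expected 0.6417136 -0.09511520000000001 0.02
green 0.65 [0.6484, -0.0304, 0.0233]
green expected 0.6362864 -0.1588848 0.02
yellow 0.56 [0.632, -0.2204, 0.018]
yellow expected 0.6308592000000001 -0.2226544 0.02
```

View pics/c11.png

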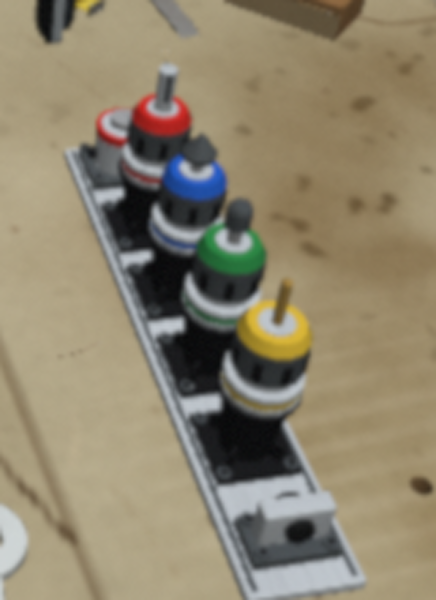

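All four stand upright in the order red, blue, green, yellow from the setter. As a last check, I'll compare the crown tops with their projected seated height.

```bash
python3 - <<'E'
from h import *
p=shot('side')
for i,m in enumerate([(163,105),(200,165),(237,240),(277,325)]):
    t=(96-64*i)/1000;x,y=.639+.0848*t,-.127+.9964*t
    print((340+m[0]*160/436, 180+m[1]*220/600),px(p,[x,y,.116]),px(p,[x,y,.126]))
E
```

```text
(399.8165137614679, 218.5) [399.95409009 219.25282166] [400.67861739 214.58691919]
(413.39449541284404, 240.5) [412.11834235 241.986513  ] [412.99566952 237.20449909]
(426.9724770642202, 268.0) [426.00609671 267.94124614] [427.07393061 263.05615516]
(441.651376146789, 299.1666666666667) [442.01157469 297.85377908] [443.32023905 292.88895732]
```

All four match the seated height. I'm handing in.

```bash
python3 -c "
from bench import robot
print(robot.finish_job())"
```

```text
the job is handed in; nothing more can be done
None
```

The job is handed in at about 38 s: red, blue, green and yellow stand upright and seated in the rack in that order from the setter, with crown heights matching the seated position to about 3 mm in the side view.

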